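Release a clamped bus bar, unhook it and stand it in its holder

TASK

Lift the red pawl on the blue stand so that the spring clamp bar slides right back, then lift the copper bus bar up and off its hook and stand it upright, right way up, fully down in the slot of the empty grey holder. Leave the silver bar in its own holder and the contactor where it stands.

Things in the scene. Friction and masses are not known exactly. Their poses are not given: they have to be found in the camera images.
- busbar_centre (a point): Centre (half-way up) of the loose copper bus bar, a flat upright plate 10 thick (x), 44 wide (y), 130 tall (z) mm, 0.4 kg. Oblong window through its thickness, 16 wide (y), 36 tall, centred 23 mm above this point; the hook passes through it and carries the 24 mm web above it. Right way up: window above, small round hole below.
- busbar: The same copper bus bar; origin at the centre of its underside, axes as above. Its two narrow side edges (44 mm apart along y) are free above the clamp: grip it there near the top, fingers closing along y, e.g. 43 mm above its centre; it then hangs plumb.
- hook_tip (a point): Front face of the hook's tip, level with the top of its bar. Axes are the stand's: -x is where the hook points, z up, y the clamp's side. Hook: level round bar 8 mm in diameter, from 59 mm behind (+x) to this point; the tip (8 long in x, 8 wide) rises 9 mm above it. Lift the bus bar 10 to 27 mm (18 is best), then draw it 45 mm or more in -x.
- stand: The fixed blue stand, base 100 (x) x 260 (y) x 12 mm; origin on the bench straight below the hook, 24 mm behind its tip. Post behind the hook: 28 mm wide (y), front face at x = +35 mm, top 146 mm above the bench. Fixed side jaw (-y) and clamp jaw (+y) stand 1.8 mm off the bar's side edges, tops 66 mm above the bench.
- pawl_tab (a point): Point to pinch on the pawl's red lifting tab: a plate 12 mm thick along x (close the fingers along x), 24 mm wide in y, top 14 mm above this point; axes as the stand's while the pawl is down. Its hinge (level, along x) lies 70 mm to +y of this point and 23 mm below it. About 1 N and some tooth friction resist lifting along the arc.
- pawl (a joint): Pawl angle, rad: 0 is down, engaged in the clamp bar's teeth; it grows as the tab is lifted, up to 0.7. Above about 0.12 the tooth is clear; 0.25 to 0.3 (tab 17 to 20 mm up) is ample. Let go, it drops back to 0 under a light spring.
- clamp (a joint): Slide of the steel clamp bar, m: 0 is clamped, 0.040 is fully back (to the stand's +y). A spring of 6 to 8 N drives it back by itself in about 0.3 s while the pawl is held up; if the pawl is let go early it may catch on one of the next two teeth, 8 mm apart. Once back it stays back.
- clamp_jaw (a point): Middle of the moving jaw's face on the clamp bar, 52 mm above the bench; moves with joint clamp. Its lip reaches 13 mm across in front of the bus bar's lower end, so that the bar cannot come off the hook until the jaw is back.
- holder_empty_hole0 (a point): Centre of the slot's mouth, on the top face of the empty fixed grey holder, a block 54 (x) x 84 (y) x 45 (z) mm. Slot 14 mm wide (x), 50 mm long (y), 36 mm deep, 3 mm chamfer round the mouth. A bus bar standing home has its centre 29 mm above this point and its 44 mm width along y.
- spare_bar_centre (a point): Centre of the silver bar, the same size as the copper one, standing in the other grey holder (alike but full); leave it there.
- contactor: Loose black and grey contactor, 78x45x78 mm, origin at the centre of its underside, on the bench behind the work; leave it where it is.
There are look-alikes about, which are no part of the job. What is shaped like the part that bears holder_empty_hole0 but green is not meant.

How it is judged:
On the way, in this order (a step that is already met when the one before it is completed fails the run):
1. the pawl has been lifted and the clamp bar has slid back (at least 35 mm) while the bus bar still hangs on the hook (value of joint clamp above 0.035 m and x of busbar_centre in the frame of hook_tip above 0 m), for 0.1 s.
2. the bus bar is off the hook, in front of its tip (x of busbar_centre in the frame of hook_tip below -0.012 m and angle between busbar_centre's own z axis and vertical below 0.5 rad), for 0.1 s.
At the end, for the whole second after the job is handed in: The copper bar stands at rest in the empty slot: centre within 15 mm in plan, foot within 5 mm of the floor, right way up, within 0.2 rad of upright; the clamp bar at least 35 mm back; the silver bar moved under 20 mm, the contactor under 30 mm (horizontal distance between busbar_centre and holder_empty_hole0 below 0.015 m and z of busbar_centre in the frame of holder_empty_hole0 below 0.034 m and angle between busbar_centre's own z axis and vertical below 0.2 rad and value of joint clamp above 0.035 m and linear speed of busbar below 0.02 m/s and distance of spare_bar_centre from where it was at the start of the episode below 0.02 m and distance of contactor from where it was at the start of the episode below 0.03 m); the robot touches nothing.
It fails at once if the copper bus bar is tipped over (more than 1 rad) (angle between busbar_centre's own z axis and vertical above 1 rad).
It fails at once if the silver bar is pulled out or knocked out of its place (more than 30 mm) (distance of spare_bar_centre from where it was at the start of the episode above 0.03 m).
It also fails if it takes over 54 s, if anything falls off the work surface, if the arm or the gripper's body presses on something with over 40 N, if the wrist force passes 120 N, or if a joint passes its speed limit or range.

ROBOT

A 6-joint arm with a two-finger parallel gripper is mounted at the origin on a cart in front of the work surface, level with it; the furniture and walls round the work are solid. World frame = base frame: x ahead of the robot, y to its left, z up, the work surface at z = 0. Lengths are in m, angles in rad, forces in N, time in s.
With the tool pointing down it reaches from about 0.325 to 0.775 m from the base axis. Payload 9.3 kg.
Tool frame: the origin (TCP) lies on the centre line of the jaws, within the pads' length; the fingertips stand 14 mm ahead of it and the grasp point (between the pads) lies 5 mm behind it (env.tip_extent is the distance from the TCP to the fingertips, in m); z points along the fingers, y is the line along which they close (so a half turn about z gives the same grasp; the last joint's range is limited). The gripper opens to 85 mm and grips with 20 to 120 N. Pads are 22 mm wide; open, the fingers measure 114 mm over their backs; the gripper's body (76 mm by 85 mm) begins 54 mm behind the grasp point. The pads swing forward as they close: fully open they stand 13 mm farther back than shut.
Start: joints at [1.099, 0.259, 0.021, 1.334, 0, 1.418], TCP at [0.172, 0.522, 0.223] pointing down, gripper open.
Joint ranges: [-3.04, 3.04], [-0.91, 1.82], [-1.04, 1.36], [-1.92, 1.95], [-1.52, 1.45], [-3.14, 3.14]. Speed limits (rad/s): [2.22, 2.22, 2.79, 3.14, 3.14, 3.14].

INTERFACE

Orientations are given as a unit quaternion [x, y, z, w].
In Python, from workcell import env gives the robot as it stands.
- The arm moves only by the tool arm_command, never from a script. Its argument "moves" is a list of rows, each a list of 3 entries, a list of its own where there are three numbers: the shift along the world's x, y, z as a fraction of full scale, then the turn, a rotation vector about the world's x, y, z as a fraction of full scale, then the closure, from 0 (fully open) to 1 (shut). In form: [[[tx, ty, tz], [wx, wy, wz], gripper], ...]. A call has 1 to 8 rows; each row shifts and turns the commanded pose from where the row before left it; what a row does not reach is not made up. Full scale, the value 1, is 50 mm for a shift and 5 degrees for a turn. A row lasts 1/10 s, in which the tool goes at most 50 mm and 8.59 degrees, less where a joint would pass 70% of its speed; a pose out of reach is approached as far as the arm can. A call with a number of a shift or a turn outside -1 to 1 is refused whole. A call with a gripper value outside its range is refused whole. The fingers move at their own pace and stop on an object; "force" is the grip in N (left out, the last holds). Time passes only in rows, so rows that do not move let the fingers close. It gives the time, the measured TCP pose, the force, the opening and the grip force at its end, in the units of the state.
- env.get_obs(): the state, without advancing time (a new reading comes with each control period).
- env.snapshot(name): name is "side" or "top"; returns the picture (480x640x3 uint8, red, green, blue); there is no depth.
- env.camera_params(name): a dict with "mtx" (3x3 intrinsics, pixels), "extrinsics" (4x4, takes a point from world to camera coordinates). Camera axes: x right, y up, looking along -z (the intrinsics and any distortion apply to the point x, -y, -z); pixel columns grow to the right and rows downward; lengths in m; the calibration is good to about 2 mm. A picture is of the moment at which its call begins. camera_params takes no time and is no camera call.
- env.close_job(): hands the job in; it is judged then, once.
The state is a dict: "time": time; "joint_pos": joint angles; "joint_vel": joint speeds; "joint_efforts": joint torques, N m; "position": TCP position; "tcp_rot": TCP orientation; "force": force on the tool from outside, world axes, zero at the start; "ft_torque": the same for the moment, N m; "grip_width": finger opening in m; "grip_force": force on a finger pad.
Only numpy, scipy, OpenCV 4.12 (cv2) and the standard library are available. Lean on these libraries where they do the work, as an engineer would, in place of code of your own. Each camera call takes 0.05 s, during which the arm holds its last target. There are 200 camera calls.

## Working session

There is one attempt and no reset: what is moved stays moved. The work goes in short steps, Python scripts to look and compute and a tool call to move; the robot and the scene stay as the last step left them, time stands still between calls to the robot, and variables do not carry over. Pictures are saved under pics/ and viewed, at most 10 in all, crops included, and the job is handed in when it is done.

Besides the shell and the picture viewer there is one more tool, called after "Call:" by a JSON object that holds its "method" and its "body", one argument or row to a line. arm_command: Moves the arm, as the interface text tells. Its arguments: {"type":"object","properties":{"moves":{"type":"array"},"force":{"type":"number"}},"required":["moves"]}

```bash
mkdir -p pics; cat > h.py <<'E'
import numpy as np,cv2
from workcell import env
def P(n):
    c=env.camera_params(n);return np.array(c["mtx"]),np.array(c["extrinsics"]),c
def proj(n,X):
    K,E,_=P(n);X=np.atleast_2d(X);p=(E[:3,:3]@X.T).T+E[:3,3];p=p*[1,-1,-1];q=(K@p.T).T;return q[:,:2]/q[:,2:]
def ray(n,uv):
    K,E,_=P(n);d=np.linalg.inv(K)@[uv[0],uv[1],1];d=d*[1,-1,-1];R=E[:3,:3];return -R.T@E[:3,3],R.T@d
def atz(n,uv,z):
    o,d=ray(n,uv);return o+d*(z-o[2])/d[2]
def tri(u1,u2):
    o1,d1=ray("top",u1);o2,d2=ray("side",u2);A=np.c_[d1,-d2];s=np.linalg.lstsq(A,o2-o1,rcond=None)[0]
    a,b=o1+d1*s[0],o2+d2*s[1];return (a+b)/2,np.linalg.norm(a-b)
def snap(n,f):
    i=env.snapshot(n)[...,::-1].copy();cv2.imwrite("pics/"+f,i);return i
E
python3 - <<'E'
from h import *
np.set_printoptions(precision=4,suppress=True)
a=snap("top","t0.png");b=snap("side","s0.png")
for n in("top","side"):
    K,E,c=P(n);print(n,c.keys(),K,-E[:3,:3].T@E[:3,3],E[:3,:3])
print(env.get_obs())
E
```

```text
top dict_keys(['mtx', 'extrinsics']) [[461.5361   0.     319.4772]
 [  0.     461.5361 237.5279]
 [  0.       0.       1.    ]] [0.4724 0.0111 0.9935] [[ 0.0255 -0.9997  0.0001]
 [ 0.9963  0.0254  0.0826]
 [-0.0825 -0.002   0.9966]]
side dict_keys(['mtx', 'extrinsics']) [[436.7861   0.     315.4455]
 [  0.     436.7861 237.5683]
 [  0.       0.       1.    ]] [0.3219 0.6069 0.6705] [[-0.9428 -0.3333  0.0052]
 [ 0.2256 -0.6263  0.7462]
 [-0.2455  0.7047  0.6657]]
{'time': 0.1, 'joint_pos': array([1.0994, 0.2591, 0.0208, 1.3337, 0.    , 1.4182]), 'joint_vel': array([-0.0004, -0.0034,  0.0021, -0.0005,  0.0001, -0.0018]), 'joint_efforts': array([  0.0055, -55.6692,  34.5071,   0.0116,  -0.0001,  -0.    ]), 'position': array([0.1723, 0.522 , 0.2225]), 'tcp_rot': array([ 0.1587,  0.9873, -0.0006, -0.0002]), 'force': array([ 0.6652,  0.0457, -0.1407]), 'ft_torque': array([ 0.0016, -0.0537, -0.0654]), 'grip_force': 0.0, 'grip_width': 0.08512247036322829}
```

View pics/t0.png

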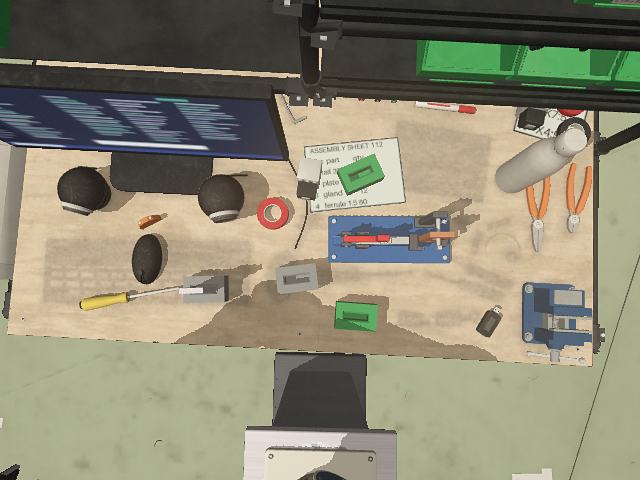

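View pics/s0.png

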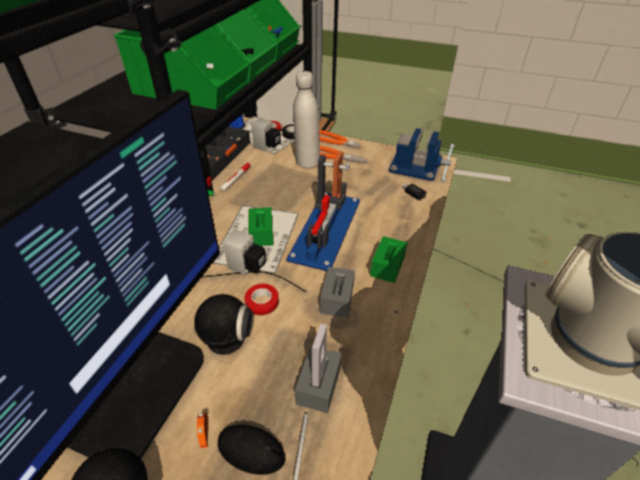

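The top view shows the blue stand at (390,240), with the copper bar at about (440,237). The grey holders are at (297,279), empty, and at (205,290), holding the silver bar. The green look-alikes are at (357,316) and (360,173). The empty grey holder at (297,279) is the target, since it is grey and its slot is empty. I'll confirm that in enlarged crops.

```bash
python3 - <<'E'
import cv2
a=cv2.imread("pics/t0.png");b=cv2.imread("pics/s0.png")
cv2.imwrite("pics/t0c.png",cv2.resize(a[200:330,270:470],None,fx=4,fy=4,interpolation=cv2.INTER_CUBIC))
cv2.imwrite("pics/s0c.png",cv2.resize(b[140:330,270:390],None,fx=3.15,fy=3.15,interpolation=cv2.INTER_CUBIC))
E
```

```text
(no output)
```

View pics/t0c.png

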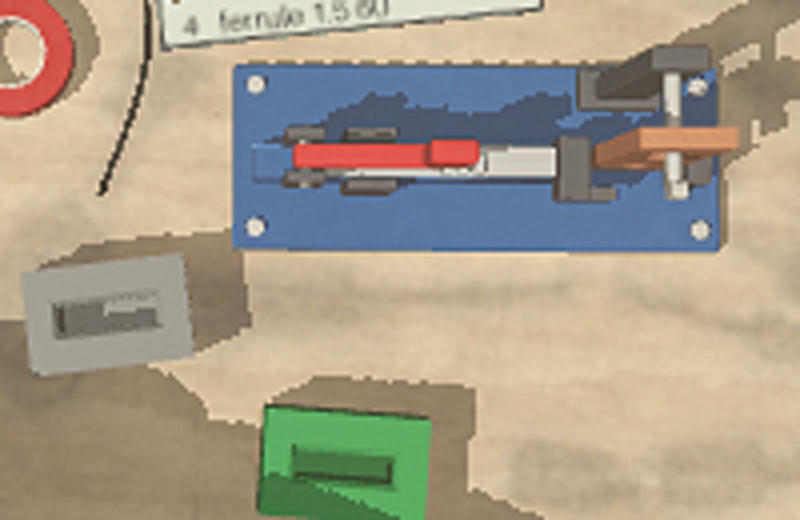

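View pics/s0c.png

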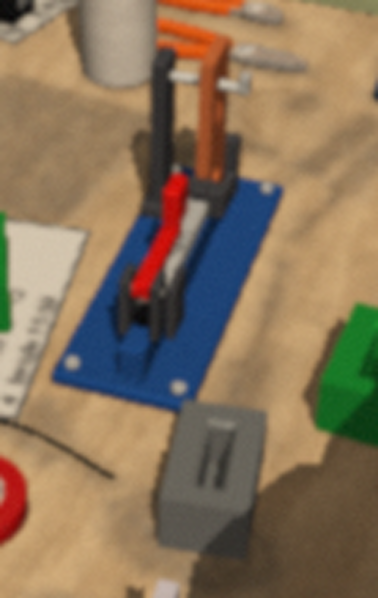

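The crops confirm the grey empty holder, centred at about (108,315) in the top crop. The red tab top is at (454,152) and the copper bar top at (687,139). The clamp sits on the left, the stand's +y, and the hook points down the picture, -x. Next I compute positions.

```bash
python3 - <<'E'
from h import *
np.set_printoptions(precision=4,suppress=True)
T=lambda u,v:(270+u/4-.375,200+v/4-.375)
S=lambda u,v:(270+u/3.15-.34,140+v/3.15-.34)
c=[atz("top",T(*p),.012) for p in[(233,65),(717,67),(719,251),(233,249)]]
print("base",np.array(c)[:,:2],np.mean(c,0)); 
for i in range(4):print(np.linalg.norm(c[i]-c[(i+1)%4]))
d=(c[0]-c[1]+c[3]-c[2]);print("yaw",np.arctan2(-d[0],d[1]))
c=[atz("top",T(*p),.045) for p in[(22,272),(183,255),(193,353),(33,376)]]
print("holder",np.mean(c,0));d=(c[0]-c[1]+c[3]-c[2]);print("yaw",np.arctan2(-d[0],d[1]),np.linalg.norm(d)/2)
for i in range(4):print(np.linalg.norm(c[i]-c[(i+1)%4]))
print("slot ctr",atz("top",T(107,317),.045), "side", atz("side",S(217,440),.045))
print("bartop",tri(T(687,139),S(217,42)))
print("tabtop",tri(T(454,151),S(178,180)))
print("hooktip",tri(T(680,183),S(246,78)))
print("post",tri(T(682,58),S(164,56)))
E
```

```text
base [[ 0.6007 -0.0037]
 [ 0.6062 -0.2629]
 [ 0.5078 -0.2642]
 [ 0.5022 -0.0061]] [ 0.5542 -0.1342  0.012 ]
0.2592021564204312
0.09844533248253264
0.25813384650311516
0.09845369362887502
yaw 0.0213434062504961
holder [0.4664 0.0577 0.045 ]
yaw 0.1489553119013584 0.08273762127142789
0.08300991934469115
0.05027585390071193
0.08249350386626747
0.05332155738260736
slot ctr [0.4648 0.0581 0.045 ] side [0.4697 0.0445 0.045 ]
bartop (array([ 0.5522, -0.2057,  0.1688]), np.float64(0.0004901356746784164))
tabtop (array([ 0.548 , -0.1084,  0.1179]), np.float64(0.0006465273580362389))
hooktip (array([ 0.5326, -0.2102,  0.1411]), np.float64(0.0030041872467395933))
post (array([ 0.5919, -0.2088,  0.1475]), np.float64(0.0008572103563775039))
```

Call:
{"method": "arm_command", "body": {
  "moves": [
    [[0.47,-0.788,0],[0,0,-0.88],0.4],
    [[0.47,-0.788,0],[0,0,-0.88],0.4],
    [[0.47,-0.788,0],[0,0,-0.88],0.4],
    [[0.47,-0.788,0],[0,0,-0.88],0.4],
    [[0.47,-0.788,0],[0,0,-0.88],0.4],
    [[0.47,-0.788,0],[0,0,-0.88],0.4],
    [[0.47,-0.788,0],[0,0,-0.88],0.4],
    [[0.47,-0.788,0],[0,0,-0.88],0.4]
  ],
  "force": 30
}}

```text
time: 0.9
position: [0.3608, 0.2054, 0.223]
tcp_rot: [0.451, 0.892, 0.0, 0.0]
force: [0.6, 0.8, -0.3]
grip_width: 0.0509
grip_force: 0.0
```

Call:
{"method": "arm_command", "body": {
  "moves": [
    [[0.47,-0.788,0],[0,0,-0.88],0.4],
    [[0.47,-0.788,0],[0,0,-0.88],0.4],
    [[0.47,-0.788,0],[0,0,-0.88],0.4],
    [[0.47,-0.788,0],[0,0,-0.88],0.4],
    [[0.47,-0.788,0],[0,0,-0.88],0.4],
    [[0.47,-0.788,0],[0,0,-0.88],0.4],
    [[0.47,-0.788,0],[0,0,-0.88],0.4],
    [[0,0,0],[0,0,0],0.4]
  ]
}}

```text
time: 1.7
position: [0.5269, -0.073, 0.2217]
tcp_rot: [0.673, 0.739, -0.001, -0.0]
force: [-0.6, 0.9, -0.8]
grip_width: 0.0513
grip_force: 0.0
```

Call:
{"method": "arm_command", "body": {
  "moves": [
    [[0.21,-0.35,0],[0,0,-0.42],0.4],
    [[0.21,-0.35,0],[0,0,-0.42],0.4],
    [[0,0,-0.6],[0,0,0],0.4],
    [[0,0,-0.6],[0,0,0],0.4],
    [[0,0,-0.5],[0,0,0],0.4],
    [[0,0,0],[0,0,0],0.4]
  ]
}}

```text
time: 2.3
position: [0.5442, -0.103, 0.1351]
tcp_rot: [0.698, 0.716, -0.001, -0.003]
force: [-0.2, 0.2, -0.8]
grip_width: 0.0513
grip_force: 0.0
```

```bash
python3 - <<'E'
from h import *
a=snap("top","t1.png");b=snap("side","s1.png")
A=cv2.resize(a[190:290,340:470],None,fx=3,fy=3,interpolation=cv2.INTER_CUBIC);B=cv2.resize(b[130:290,280:400],None,fx=3,fy=3,interpolation=cv2.INTER_CUBIC)
c=np.zeros((480,760,3),np.uint8);c[:300,:390]=A;c[:480,400:760]=B;cv2.imwrite("pics/c1.png",c)
print(env.get_obs()["position"])
E
```

```text
[ 0.5460198  -0.10359887  0.13865898]
```

View pics/c1.png

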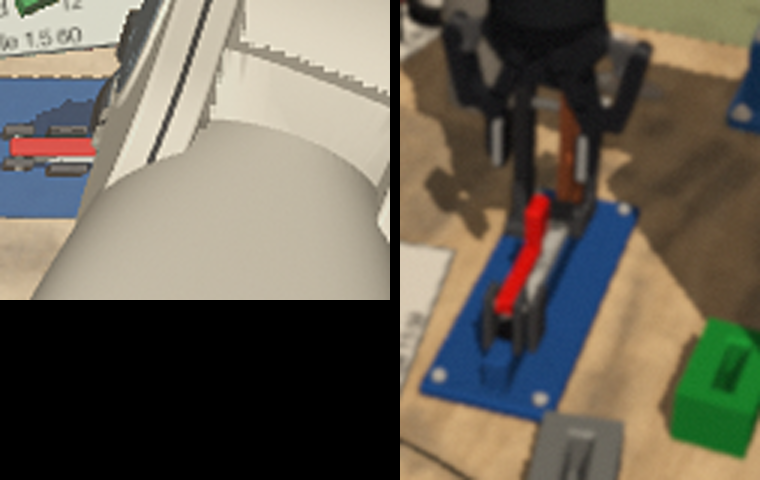

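The side view shows the open fingers straddling the red tab along x, about 20 mm above it. I'll lower and pinch.

Call:
{"method": "arm_command", "body": {
  "moves": [
    [[0.04,-0.09,-0.38],[0,0,0],0.4],
    [[0,0,-0.38],[0,0,0],0.4],
    [[0,0,0],[0,0,0],0.7],
    [[0,0,0],[0,0,0],1],
    [[0,0,0],[0,0,0],1],
    [[0,0,0],[0,0,0],1],
    [[0,0,0],[0,0,0],1]
  ],
  "force": 30
}}

```text
time: 3.1
position: [0.55, -0.1085, 0.1021]
tcp_rot: [0.697, 0.717, 0.001, 0.002]
force: [5.9, -0.0, -1.3]
grip_width: 0.0098
grip_force: 29.3
```

Call:
{"method": "arm_command", "body": {
  "moves": [
    [[-0.02,0.025,0.075],[0,0,0],1],
    [[0,0.025,0.075],[0,0,0],1],
    [[0,0.03,0.075],[0,0,0],1],
    [[0,0.035,0.075],[0,0,0],1],
    [[0,0.035,0.07],[0,0,0],1],
    [[0,0.035,0.07],[0,0,0],1],
    [[0,0,0],[0,0,0],1],
    [[0,0,0],[0,0,0],1]
  ]
}}

```text
time: 3.9
position: [0.5489, -0.0961, 0.1225]
tcp_rot: [0.697, 0.717, 0.003, -0.0]
force: [11.3, 13.5, -13.4]
grip_width: 0.0076
grip_force: 28.9
```

Call:
{"method": "arm_command", "body": {
  "moves": [
    [[0,0,0],[0,0,0],1],
    [[0,0,0],[0,0,0],1],
    [[0,0,0],[0,0,0],1]
  ]
}}

```text
time: 4.2
position: [0.5488, -0.0962, 0.1224]
tcp_rot: [0.697, 0.717, 0.003, -0.001]
force: [11.6, 13.9, -14.0]
grip_width: 0.0071
grip_force: 28.9
```

```bash
python3 - <<'E'
from h import *
b=snap("side","s2.png")
cv2.imwrite("pics/c2.png",cv2.resize(b[130:290,280:400],None,fx=3.7,fy=3.7,interpolation=cv2.INTER_CUBIC))
E
```

```text
(no output)
```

View pics/c2.png

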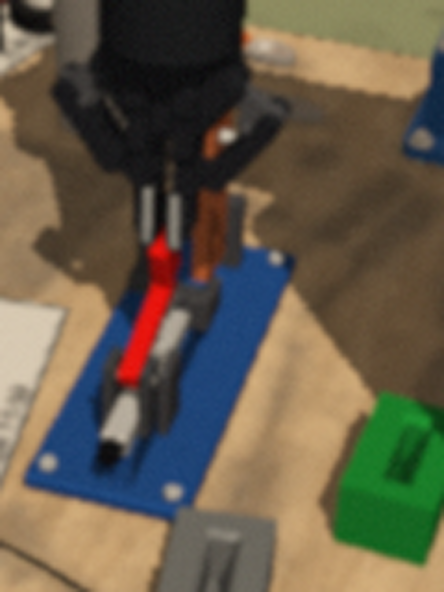

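The clamp bar now protrudes at the rear and the jaw has moved off the copper bar, which still hangs. I'll release the pawl, rise, and head for the bar.

Call:
{"method": "arm_command", "body": {
  "moves": [
    [[0,0,0],[0,0,0],0.3],
    [[0,0,0],[0,0,0],0.3],
    [[0,0,0.3],[0,0,0],0.3],
    [[0,0,0.9],[0,0,0],0.3],
    [[0,0,0.9],[0,0,0],0],
    [[0,0,0.9],[0,0,0],0],
    [[0,0,0],[0,0,0],0],
    [[0,0,0],[0,0,0],0]
  ]
}}

```text
time: 5.05
position: [0.5471, -0.0993, 0.2739]
tcp_rot: [0.698, 0.716, 0.001, 0.002]
force: [-0.6, -0.4, -0.7]
grip_width: 0.0856
grip_force: 0.0
```

Call:
{"method": "arm_command", "body": {
  "moves": [
    [[0,0,0],[0,0,1],0],
    [[0,0,0],[0,0,1],0],
    [[0,0,0],[0,0,1],0],
    [[0,0,0],[0,0,1],0],
    [[0,0,0],[0,0,1],0],
    [[0,0,0],[0,0,1],0],
    [[0,0,0],[0,0,1],0],
    [[0,0,0],[0,0,1],0]
  ]
}}

```text
time: 5.85
position: [0.5463, -0.0989, 0.271]
tcp_rot: [0.409, 0.913, -0.0, -0.001]
force: [0.6, 0.3, 0.0]
grip_width: 0.0851
grip_force: 0.0
```

Call:
{"method": "arm_command", "body": {
  "moves": [
    [[0,0,0],[0,0,1],0],
    [[0,0,0],[0,0,1],0],
    [[0,0,0],[0,0,1],0],
    [[0,0,0],[0,0,1],0],
    [[0,0,0],[0,0,1],0],
    [[0,0,0],[0,0,1],0],
    [[0,0,0],[0,0,1],0],
    [[0,0,0],[0,0,1],0]
  ]
}}

```text
time: 6.65
position: [0.5463, -0.0989, 0.271]
tcp_rot: [0.072, 0.997, 0.0, -0.001]
force: [0.1, -0.3, 0.3]
grip_width: 0.0854
grip_force: 0.0
```

```bash
python3 - <<'E'
from h import *
b=snap("side","s3.png");a=snap("top","t3.png")
A=cv2.resize(a[190:290,340:470],None,fx=3,fy=3,interpolation=cv2.INTER_CUBIC);B=cv2.resize(b[130:290,280:400],None,fx=3,fy=3,interpolation=cv2.INTER_CUBIC)
c=np.zeros((480,760,3),np.uint8);c[:300,:390]=A;c[:480,400:760]=B;cv2.imwrite("pics/c3.png",c)
o=env.get_obs();print(o["position"],o["tcp_rot"],o["joint_pos"],o["grip_width"])
E
```

```text
[ 0.54637746 -0.09894831  0.27114138] [ 7.32882705e-02  9.97310371e-01  1.60089901e-04 -9.09635710e-04] [-3.30206379e-01  2.60600471e-01  1.45296196e-01  1.45733298e+00
 -1.52486783e-04 -1.83498102e-01] 0.08519531349411373
```

View pics/c3.png

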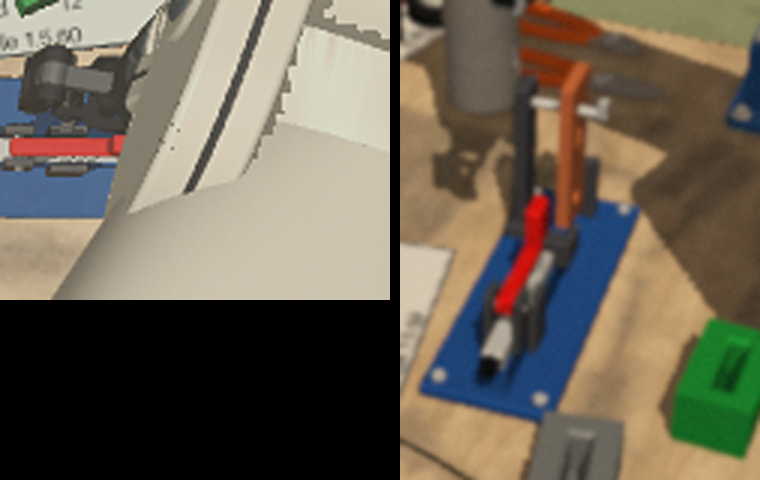

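The clamp is fully back, the pawl is down, and the bar hangs plumb with its top at about (575,70) in the crop. I'll move over the bar.

Call:
{"method": "arm_command", "body": {
  "moves": [
    [[0.04,-0.53,0],[0,0,0.64],0],
    [[0.04,-0.53,0],[0,0,0.64],0],
    [[0.02,-0.54,0],[0,0,0.64],0],
    [[0.02,-0.54,0],[0,0,0],0],
    [[0,0,-0.5],[0,0,0],0],
    [[0,0,-0.5],[0,0,0],0],
    [[0,0,0],[0,0,0],0],
    [[0,0,0],[0,0,0],0]
  ]
}}

```text
time: 7.55
position: [0.5526, -0.2058, 0.2221]
tcp_rot: [-0.009, 1.0, 0.0, -0.001]
force: [-0.2, 0.3, 0.9]
grip_width: 0.0855
grip_force: 0.0
```

```bash
python3 - <<'E'
from h import *
b=snap("side","s4.png");a=snap("top","t4.png")
A=cv2.resize(a[190:290,340:470],None,fx=3,fy=3,interpolation=cv2.INTER_CUBIC);B=cv2.resize(b[110:270,280:400],None,fx=3,fy=3,interpolation=cv2.INTER_CUBIC)
c=np.zeros((480,760,3),np.uint8);c[:300,:390]=A;c[:480,400:760]=B;cv2.imwrite("pics/c4.png",c)
o=env.get_obs();print(o["position"],o["tcp_rot"])
E
```

```text
[ 0.55326754 -0.20599321  0.22335414] [-9.60682005e-03  9.99953571e-01 -3.63844829e-04  6.58140383e-04]
```

View pics/c4.png

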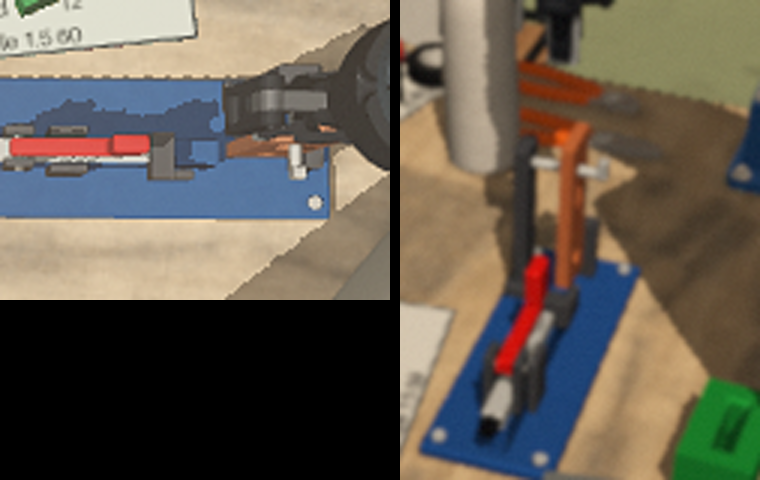

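The gripper is aligned over the bar and clear of it. I'll lower, close and look at the forces.

Call:
{"method": "arm_command", "body": {
  "moves": [
    [[0,0,-0.4],[0,0,0],0],
    [[0,0,-0.4],[0,0,0],0],
    [[0,0,-0.4],[0,0,0],0],
    [[0,0,-0.4],[0,0,0],0.1],
    [[0,0,0],[0,0,0],0.4],
    [[0,0,0],[0,0,0],0.7],
    [[0,0,0],[0,0,0],0.7],
    [[0,0,0],[0,0,0],0.7]
  ],
  "force": 50
}}

```text
time: 8.45
position: [0.554, -0.2063, 0.1445]
tcp_rot: [-0.01, 1.0, -0.001, 0.002]
force: [-0.0, 0.9, 5.2]
grip_width: 0.0403
grip_force: 49.7
```

Call:
{"method": "arm_command", "body": {
  "moves": [
    [[0,0,0],[0,0,0],0.8],
    [[0,0,0.09],[0,0,0],0.8],
    [[0,0,0.09],[0,0,0],0.8],
    [[0,0,0.09],[0,0,0],0.8],
    [[0,0,0.09],[0,0,0],0.8],
    [[0,0,0],[0,0,0],0.8],
    [[0,0,0],[0,0,0],0.8]
  ]
}}

```text
time: 9.15
position: [0.5529, -0.206, 0.1601]
tcp_rot: [-0.01, 1.0, 0.0, 0.0]
force: [-0.5, -0.4, -5.4]
grip_width: 0.0405
grip_force: 50.9
```

```bash
python3 - <<'E'
from h import *
b=snap("side","s5.png");a=snap("top","t5.png")
A=cv2.resize(a[190:290,340:470],None,fx=3,fy=3,interpolation=cv2.INTER_CUBIC);B=cv2.resize(b[110:270,280:400],None,fx=3,fy=3,interpolation=cv2.INTER_CUBIC)
c=np.zeros((480,760,3),np.uint8);c[:300,:390]=A;c[:480,400:760]=B;cv2.imwrite("pics/c5.png",c)
o=env.get_obs();print(o["position"],o["tcp_rot"],o["force"],o["ft_torque"])
E
```

```text
[ 0.55276137 -0.2059132   0.1598019 ] [-9.89427040e-03  9.99951018e-01  1.17505035e-04 -2.28195073e-04] [ 0.85837005  0.65811125 -5.03622385] [ 0.00925551 -0.00155707 -0.00491667]
```

View pics/c5.png

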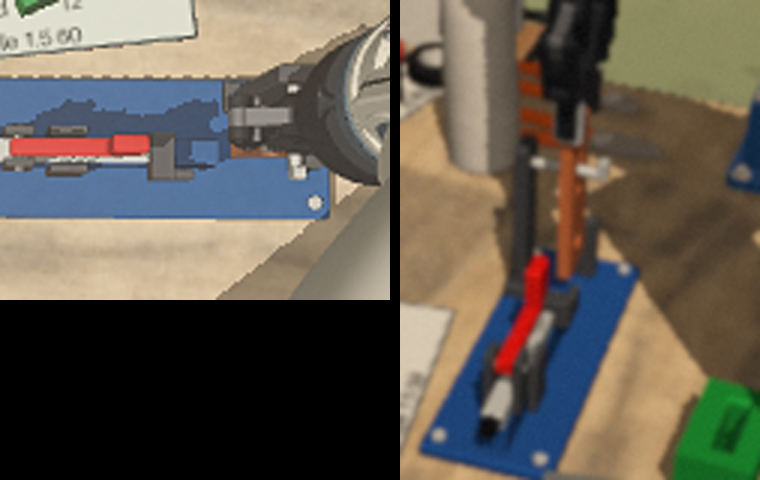

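The bar has lifted clear and carries only its own weight of about 5 N. Next I draw it off along -x.

Call:
{"method": "arm_command", "body": {
  "moves": [
    [[-0.2,0,0],[0,0,0],0.8],
    [[-0.2,-0.01,0],[0,0,0],0.8],
    [[-0.2,0,0],[0,0,0],0.8],
    [[-0.2,-0.01,0],[0,0,0],0.8],
    [[-0.2,0,0],[0,0,0],0.8],
    [[-0.2,0,0],[0,0,0],0.8],
    [[0,0,0],[0,0,0],0.8],
    [[0,0,0],[0,0,0],0.8]
  ]
}}

```text
time: 10.05
position: [0.4928, -0.2071, 0.1604]
tcp_rot: [-0.01, 1.0, -0.0, 0.0]
force: [0.4, 1.0, -4.5]
grip_width: 0.0405
grip_force: 51.0
```

Call:
{"method": "arm_command", "body": {
  "moves": [
    [[-0.2,0,0.5],[0,0,0],0.8],
    [[-0.2,0,0.5],[0,0,0],0.8],
    [[-0.03,0.88,0],[0,0,0.25],0.8],
    [[-0.03,0.88,0],[0,0,0.25],0.8],
    [[-0.03,0.88,0],[0,0,0.25],0.8],
    [[-0.03,0.88,0],[0,0,0.25],0.8],
    [[-0.03,0.88,0],[0,0,0.25],0.8],
    [[0,0.9,0],[0,0,0.23],0.8]
  ]
}}

```text
time: 10.85
position: [0.4655, 0.0598, 0.2103]
tcp_rot: [-0.075, 0.997, -0.0, 0.0]
force: [1.8, -0.0, -4.0]
grip_width: 0.04
grip_force: 52.0
```

Call:
{"method": "arm_command", "body": {
  "moves": [
    [[0,0,-0.4],[0,0,0],0.8],
    [[0,0,-0.4],[0,0,0],0.8],
    [[0,0,0],[0,0,0],0.8],
    [[0,0,0],[0,0,0],0.8],
    [[0,0,0],[0,0,0],0.8]
  ]
}}

```text
time: 11.35
position: [0.4662, 0.0578, 0.1711]
tcp_rot: [-0.074, 0.997, -0.0, 0.001]
force: [0.3, 0.0, -4.0]
grip_width: 0.0404
grip_force: 52.2
```

```bash
python3 - <<'E'
from h import *
b=snap("side","s6.png");a=snap("top","t6.png")
A=cv2.resize(a[230:330,240:340],None,fx=3.6,fy=3.6,interpolation=cv2.INTER_CUBIC);B=cv2.resize(b[190:350,280:400],None,fx=3.6,fy=3.6,interpolation=cv2.INTER_CUBIC)
c=np.zeros((576,800,3),np.uint8);c[:360,:360]=A;c[:576,368:800]=B;cv2.imwrite("pics/c6.png",c)
o=env.get_obs();print(o["position"],o["tcp_rot"],o["force"])
# predicted holder outline in side crop
y=.149;R=np.array([[np.cos(y),-np.sin(y)],[np.sin(y),np.cos(y)]])
for C in [(.0,0)]:
  for s in [(27,42),(-27,42),(-27,-42),(27,-42),(0,25),(0,-25)]:
    p=np.r_[R@(np.array(s)/1e3)+[.4655,.058],.045];print(s,(proj("side",p)[0]-[280,190])*3.6+[368,0])
E
```

```text
[0.46607615 0.05768438 0.17102566] [-7.40796306e-02  9.97251960e-01 -8.41039128e-05  8.53730672e-04] [ 1.16045616  0.08142103 -5.60158859]
(27, 42) [514.75471608 393.2098296 ]
(-27, 42) [618.63676495 409.01018508]
(-27, -42) [638.82967446 292.45735237]
(27, -42) [542.10558778 278.76809923]
(0, 25) [571.56198505 376.30015898]
(0, -25) [585.71883039 307.61594454]
```

View pics/c6.png

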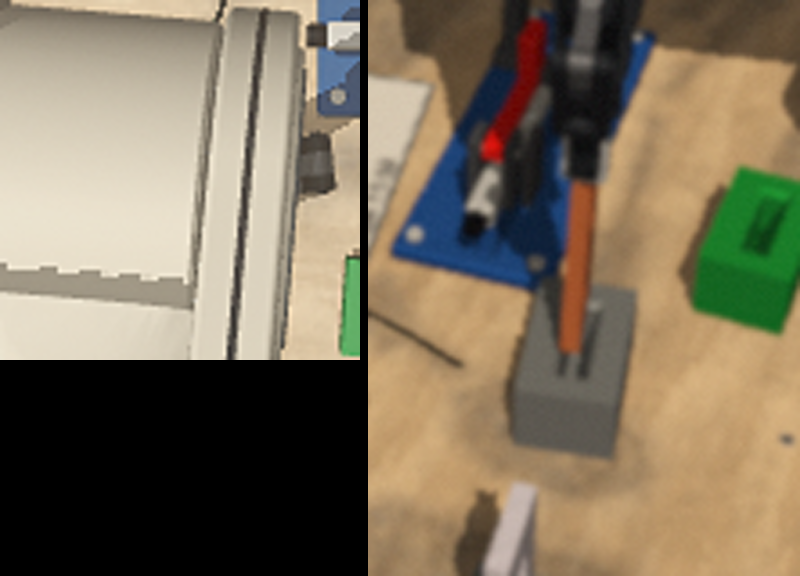

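The side view shows the bar's foot at about (570,352), just above the slot, and the holder's corners match the prediction. I'll check the foot's position numerically.

```bash
python3 - <<'E'
from h import *
y=.149;R=np.array([[np.cos(y),-np.sin(y)],[np.sin(y),np.cos(y)]])
for z in(.065,.070):
  for s in [(5,22),(-5,22),(-5,-22)]:
    p=np.r_[R@(np.array(s)/1e3)+[.4662,.0577],z];print(z,s,(proj("side",p)[0]-[280,190])*3.6+[368,0])
p=np.r_[R@[.0,.025]+[.4655,.058],.009]
b=cv2.imread("pics/s6.png");hsv=cv2.cvtColor(b,cv2.COLOR_BGR2HSV)
m=cv2.inRange(hsv,(3,100,60),(15,255,255))[230:300,325:350]
for r in range(230,292,6):
  c=np.where(m[r-230])[0]+325
  if len(c):print(r,(r-190)*3.6,(c.min()-280)*3.6+368,(c.max()+1-280)*3.6+368)
r=np.where(m.any(1))[0].max()+230;print("last",r,(r+1-190)*3.6)
E
```

```text
0.065 (5, 22) [563.19370751 344.13504383]
0.065 (-5, 22) [582.40024948 346.95990643]
0.065 (-5, -22) [594.67677734 286.50649685]
0.07 (5, 22) [563.52323645 337.57574387]
0.07 (-5, 22) [582.80971901 340.40102778]
0.07 (-5, -22) [595.11925387 279.96007305]
242 187.20000000000002 573.2 602.0
248 208.8 569.6 598.4
254 230.4 569.6 598.4
260 252.0 566.0 598.4
266 273.6 558.8 594.8
272 295.2 558.8 587.6
278 316.8 558.8 584.0
284 338.40000000000003 558.8 584.0
last 288 356.40000000000003
```

Call:
{"method": "arm_command", "body": {
  "moves": [
    [[0,0,-0.12],[0,0,0],0.8],
    [[0,0,-0.12],[0,0,0],0.8],
    [[0,0,-0.12],[0,0,0],0.8],
    [[0,0,-0.12],[0,0,0],0.8],
    [[0,0,-0.12],[0,0,0],0.8],
    [[0,0,0],[0,0,0],0.8]
  ]
}}

```text
time: 12.05
position: [0.4645, 0.058, 0.1387]
tcp_rot: [-0.074, 0.997, 0.0, -0.001]
force: [-1.0, 0.6, -4.7]
grip_width: 0.0401
grip_force: 52.4
```

Call:
{"method": "arm_command", "body": {
  "moves": [
    [[0,0,-0.1],[0,0,0],0.8],
    [[0,0,-0.1],[0,0,0],0.8],
    [[0,0,-0.06],[0,0,0],0.8],
    [[0,0,-0.06],[0,0,0],0.8],
    [[0,0,0],[0,0,0],0.8]
  ]
}}

```text
time: 12.55
position: [0.4675, 0.0578, 0.126]
tcp_rot: [-0.074, 0.997, -0.0, 0.003]
force: [1.4, -0.3, 12.5]
grip_width: 0.0402
grip_force: 56.3
```

Contact is at about 12 N with the foot well inside the slot. I'll release so the bar can settle, rise, and measure the bar's top by colour.

Call:
{"method": "arm_command", "body": {
  "moves": [
    [[0,0,0.05],[0,0,0],0.8],
    [[0,0,0],[0,0,0],0.3],
    [[0,0,0],[0,0,0],0],
    [[0,0,0],[0,0,0],0],
    [[0,0,0.4],[0,0,0],0],
    [[0,0,0.8],[0,0,0],0],
    [[0,0,0.8],[0,0,0],0],
    [[0,0,0],[0,0,0],0]
  ]
}}

```text
time: 13.35
position: [0.4674, 0.0579, 0.2313]
tcp_rot: [-0.074, 0.997, -0.001, 0.004]
force: [1.3, 0.2, -0.3]
grip_width: 0.0852
grip_force: 0.0
```

```bash
python3 - <<'E'
from h import *
b=snap("side","s7.png");hsv=cv2.cvtColor(b,cv2.COLOR_BGR2HSV)
m=cv2.inRange(hsv,(3,100,50),(15,255,255));n,l,s,c=cv2.connectedComponentsWithStats(m)
for i in range(1,n):
  if s[i,4]>60:print(s[i],c[i])
k=[i for i in range(1,n) if 320<c[i][0]<360 and 200<c[i][1]<300 and s[i,4]>60]
for i in k:
  for r in range(s[i,1],s[i,1]+s[i,3],4):
    q=np.where(l[r]==i)[0];print(r,q.min(),q.max())
y=.149;R=np.array([[np.cos(y),-np.sin(y)],[np.sin(y),np.cos(y)]])
for z in(.045,.139,.145,.151):
  for t in [(5,22),(-5,22),(-5,-22),(5,-22)]:
    p=np.r_[R@(np.array(t)/1e3)+[.4655,.058],z];print(z,t,proj("side",p)[0].round(1))
print(env.get_obs()["position"])
E
```

```text
[319 118  17  43 364] [325.03571429 143.23076923]
[225 143  13  14  94] [230.65957447 149.46808511]
[405 212  12  19  70] [410.01428571 221.24285714]
[334 239  12  56 450] [339.13333333 267.16666667]
[243 282  37  35 216] [262.35648148 297.13888889]
[251 288  21  17  67] [259.6119403  298.26865672]
[196 411  13  39 414] [202.28502415 430.09661836]
239 341 345
243 339 345
247 338 344
251 338 344
255 337 344
259 336 344
263 335 344
267 335 343
271 335 342
275 334 341
279 334 342
283 334 341
287 334 341
291 334 340
0.045 (5, 22) [334.2 292.9]
0.045 (-5, 22) [339.4 293.7]
0.045 (-5, -22) [342.8 276.9]
0.045 (5, -22) [337.7 276.2]
0.139 (5, 22) [336.  257.2]
0.139 (-5, 22) [341.7 258. ]
0.139 (-5, -22) [345.2 241.3]
0.139 (5, -22) [339.8 240.6]
0.145 (5, 22) [336.1 254.7]
0.145 (-5, 22) [341.8 255.5]
0.145 (-5, -22) [345.4 238.8]
0.145 (5, -22) [339.9 238.1]
0.151 (5, 22) [336.2 252.2]
0.151 (-5, 22) [342. 253.]
0.151 (-5, -22) [345.6 236.3]
0.151 (5, -22) [340.  235.6]
[0.46659439 0.05790893 0.22878796]
```

The bar stands upright with its top at about 0.142, measured, against 0.139 when home. I'll check with closed fingertips pushing gently on the top, where contact is expected at TCP z of about 0.153.

Call:
{"method": "arm_command", "body": {
  "moves": [
    [[0,0,-0.4],[0,0,0],1],
    [[0,0,-0.4],[0,0,0],1],
    [[0,0,-0.2],[0,0,0],1],
    [[0,0,0],[0,0,0],1],
    [[0,0,0],[0,0,0],1],
    [[0,0,0],[0,0,0],1],
    [[0,0,-0.3],[0,0,0],1],
    [[0,0,0],[0,0,0],1]
  ]
}}

```text
time: 14.2
position: [0.465, 0.058, 0.161]
tcp_rot: [-0.074, 0.997, 0.0, -0.001]
force: [-0.1, 0.4, 0.4]
grip_width: 0.0001
grip_force: 0.0
```

Call:
{"method": "arm_command", "body": {
  "moves": [
    [[0,0,-0.04],[0,0,0],1],
    [[0,0,-0.04],[0,0,0],1],
    [[0,0,0],[0,0,0],1]
  ]
}}

```text
time: 14.5
position: [0.4655, 0.058, 0.1578]
tcp_rot: [-0.074, 0.997, -0.0, 0.0]
force: [0.2, -0.6, 0.3]
grip_width: 0.0002
grip_force: 0.0
```

Call:
{"method": "arm_command", "body": {
  "moves": [
    [[0,0,-0.04],[0,0,0],1],
    [[0,0,0],[0,0,0],1],
    [[0,0,0],[0,0,0],1]
  ]
}}

```text
time: 14.8
position: [0.4654, 0.058, 0.1556]
tcp_rot: [-0.074, 0.997, -0.0, -0.0]
force: [0.8, -0.5, 0.1]
grip_width: -0.0002
grip_force: 0.0
```

Call:
{"method": "arm_command", "body": {
  "moves": [
    [[0,0,-0.04],[0,0,0],1],
    [[0,0,0],[0,0,0],1],
    [[0,0,0],[0,0,0],1]
  ]
}}

```text
time: 15.1
position: [0.4654, 0.058, 0.1535]
tcp_rot: [-0.074, 0.997, 0.0, -0.0]
force: [0.1, 0.0, 0.1]
grip_width: -0.0002
grip_force: 0.0
```

There is no contact down to TCP 0.1535, so the bar's top is at or below 0.1395 and it is home. I'll retreat and hand in.

Call:
{"method": "arm_command", "body": {
  "moves": [
    [[0,0,0.5],[0,0,0],1],
    [[0,0,0.8],[0,0,0],1],
    [[0,0,0.8],[0,0,0],1],
    [[0,0,0],[0,0,0],1],
    [[0,0,0],[0,0,0],1]
  ]
}}

```text
time: 15.6
position: [0.4657, 0.058, 0.2592]
tcp_rot: [-0.074, 0.997, -0.0, 0.001]
force: [0.3, -1.1, -0.6]
grip_width: -0.0002
grip_force: 0.0
```

```bash
python3 -c "
from h import *
print(env.get_obs()['position'],env.close_job())"
```

```text
the job is handed in; nothing more can be done
[0.46572416 0.05802089 0.2591702 ] None
```

I handed the job in at about 15.6 s: the clamp bar is back, and the copper bar is off its hook and stands upright, fully down in the empty grey holder; the silver bar and contactor were not touched, and no verdict came back.

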